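Set the polishing machine to fast and start it

TASK

Put the bench polishing machine into fast gear and start it: with your fingertips, without gripping it, push the selector lever on top of the gearbox past its first detent (slow) and fully home at the second stop (fast). Then press the start button on the small switch box right down and let it come up again. Do not press start before the lever is fully home, and leave the screwdriver, the jar and the parts bin where they are.

Things in the scene. Friction and masses are not known exactly. Their poses are not given: they have to be found in the camera images.
- machine: polishing machine, fixed; origin on the bench under its gearbox's centre, x away from the robot to the motor, y left; turned up to 0.35 rad. Grey gearbox 170 (x) by 200 (y) mm, flat top 85 mm high. Motor behind it at x 105 to 215 mm, y -100 to 100, 143 mm high; its 140 mm felt wheel at y 142 to 172 mm is 155 mm high.
- pivot (a point): point on the upright hinge axis of the selector lever, 123 mm above the bench (half-way up the lever's paddle), at x 45, y 35 mm of the machine and with its axes. Round hub of 28 mm there, 107 mm high. Two thin stop pins 60 mm from the axis, 101 mm high, stand at the ends of the arm's sweep.
- paddle_mid (a point): centre of the upright black paddle at the lever's end, 85 mm from the pivot axis. Paddle 30 mm radially, 20 mm thick along its sweep, 50 mm high (98 to 148 mm above the bench). Frame: x radially outward from the pivot, y along the sweep towards the second stop, so push on its -y side. Below it a flat steel arm (12 mm wide, top 98 mm above the bench) runs to the hub.
- selector (a joint): lever angle (rad), growing counter-clockwise from above: the paddle, on the robot's side of the pivot, moves to the robot's right. Starts at rest near 0; 0.6 is the first detent (slow), 1.2 the second stop (fast; end at 1.21). Paddle's bearing from the pivot in the machine's frame: 2.52 + q. Takes up to 10 N at the paddle before 0.3 and again before 0.9, then clicks on by itself and stays.
- start_top (a point): centre of the top of the round grey start button (34 mm across), facing up on a black housing on the aluminium switch box (90 by 90 by 45 mm, bolted to the bench to the right of the machine)
- start (a joint): how far the start button is pressed, 0 (up) to 0.006 m (right down); a spring returns it, right down takes 5 N
- screwdriver: loose screwdriver with a wooden handle lying on the bench before the machine, about 200 mm long and 30 mm high; to be left alone
- jar: loose brown glass jar, 48 mm across and 65 mm high, between machine and switch box, origin at the centre of its underside; to be left alone
- bin: loose open green plastic parts bin, 120 by 90 by 45 mm, left of the machine, origin at the centre of its underside; to be left alone
Things that resemble listed ones, but are neither listed nor needed, are in the scene too. Of the things that look like the part that bears start_top, the middle-sized one is meant.

How it is judged:
By the outcome, as a careful person would: the job done as asked, in the order asked, and still so for the second after the job is handed in, with the robot touching nothing.
It also fails if it takes over 48 s, if anything falls off the work surface, if the arm or the gripper's body presses on something with over 40 N, if the wrist force passes 120 N, or if a joint passes its speed limit or range.

ROBOT

A 6-joint arm with a two-finger parallel gripper is mounted at the origin on the work surface. World frame = base frame: x ahead of the robot, y to its left, z up, the work surface at z = 0. Lengths are in m, angles in degrees, forces in N, time in s.
With the tool pointing down it reaches from about 0.35 to 0.875 m from the base axis. Payload 4.2 kg.
Tool frame: the origin (TCP) lies between the finger pads; the fingertips stand 8 mm ahead of it and the grasp point (between the pads) lies 11 mm behind it; x points along the fingers, y is the direction in which the jaws open and shut, and the axes are right-handed (so a half turn about x gives the same grasp; the last joint's range is limited). The gripper opens to 87 mm and grips with 3 to 60 N. Pads are 19 mm wide; open, the fingers measure 117 mm over their backs; the gripper's body (75 mm by 190 mm) begins 51 mm behind the grasp point.
Start: joints at [77.899, 22.042, 0.453, 0, -68.411, -14.817], TCP at [0.283, 0.557, 0.195] pointing down, gripper open.
Joint ranges: [-179.83, 179.83], [-69.29, 118.12], [-61.27, 80.66], [-181.25, 117.63], [-171.15, -9.14], [-177.46, 177.46]. Speed limits (degrees/s): [159.86, 159.86, 180, 180, 180, 180].

INTERFACE

Orientations are given as a 3x3 rotation matrix whose columns are the frame's x, y, z axes.
In Python, from station import r gives the robot as it stands. The module is installed in compiled form; this text tells all that it offers.
- The arm moves only by the tool move_arm, never from a script. Its argument "increments" is one flat list of numbers, 7 for each row, row after row: the turn, a rotation vector about the tool's x, y, z in degrees, then the shift along the tool's x, y, z in m, then the finger opening in m, from 0 to 0.087. A call has 1 to 12 rows; each row is the pose to reach, as a shift and turn from the pose commanded when the call began, along the tool's axes at that moment; what a row does not reach only later rows make up. A row lasts 1/12 s, in which the tool goes at most 41.7 mm and 7.16 degrees, less where a joint would pass 70% of its speed; a pose out of reach is approached as far as the arm can. A call with a gripper value outside its range is refused whole. The fingers move at their own pace and stop on an object; the grip force is fixed at half the most. Time passes only in rows, so rows that repeat a pose let the fingers close. It gives the time, the measured TCP pose, the force and the opening at its end, in the units of the state.
- r.sense(): the state, without advancing time (a new reading comes with each control period).
- r.capture(name): name is "scene" or "side" or "wrist"; returns the picture (420x560x3 uint8, red, green, blue); there is no depth.
- r.calibration(name): a dict with "fx", "fy", "cx", "cy" (pixels), "rvec" (rotation vector, rad) and "tvec" (3), from world to camera coordinates, as OpenCV has them; the wrist camera has in their place "tool_from_camera" (4x4, takes a point from camera to tool coordinates, whose origin is the TCP and whose axes are the tool frame's). Camera axes: x right, y down, z forward; pixel columns grow to the right and rows downward; lengths in m; the calibration is good to about 2 mm. A picture is of the moment at which its call begins: read the wrist's pose just before it. calibration takes no time and is no camera call.
- r.finish_job(): hands the job in, once; it reports no verdict.
The state is a dict: "time_s": time; "joints": joint angles; "joint_velocities": joint speeds; "effort": joint torques, N m; "tcp_pos": TCP position; "ee_rot": TCP orientation; "wrist_force": force on the tool from outside, world axes, zero at the start; "moment": the same for the moment, N m; "gripper_width": opening from 0.0 (shut) to 1.0 (fully open).
Only numpy, scipy, OpenCV 4.12 (cv2) and the standard library are available. Lean on these libraries where they do the work, as an engineer would, in place of code of your own. Each camera call takes 0.05 s, during which the arm holds its last target.

## Working session

There is one attempt and no reset: what is moved stays moved. The work goes in short steps, Python scripts to look and compute and a tool call to move; the robot and the scene stay as the last step left them, time stands still between calls to the robot, and variables do not carry over. Pictures are saved under pics/ and viewed, and the job is handed in when it is done.

Besides the shell and the picture viewer there is one more tool, called after ">>>" as name(argument=value, ...) on one line, values as JSON. move_arm: Moves the arm, as the interface text tells. Its arguments: {"type":"object","properties":{"increments":{"type":"array","items":{"type":"number"}}},"required":["increments"]}

```bash
mkdir -p pics
python3 - <<'E'
from station import r
import cv2,numpy as np
s=r.sense()
for k,v in s.items(): print(k,np.round(v,4).tolist())
for n in ["scene","side","wrist"]:
    im=r.capture(n); cv2.imwrite(f"pics/{n}0.png",im[:,:,::-1]); print(n,r.calibration(n))
E
```

```text
time_s 0.0
joints [77.8991, 22.0919, 0.3784, -0.0293, -68.4111, -14.8156]
joint_velocities [-0.1131, 0.0504, -0.0231, -0.0199, 0.0381, 0.0112]
effort [-0.0011, -39.067, 18.7405, 4.22, 0.011, -0.0002]
tcp_pos [0.2826, 0.5567, 0.1937]
ee_rot [[-0.0009, -0.4529, -0.8916], [-0.002, -0.8916, 0.4529], [-1.0, 0.0022, -0.0001]]
wrist_force [0.3843, 0.0223, 0.4712]
moment [0.008, -0.0216, -0.0359]
gripper_width 1.0018
scene {'fx': 502.5807061934869, 'fy': 502.5807061934869, 'cx': 288.4361306686109, 'cy': 204.1783232453247, 'rvec': array([ 1.61091198,  2.03457481, -0.74806397]), 'tvec': array([ 0.0858456 , -0.30657824,  1.84331598])}
side {'fx': 427.80864292982216, 'fy': 427.80864292982216, 'cx': 273.7750947642531, 'cy': 209.53794503658972, 'rvec': array([ 2.19908999, -0.59180986,  0.25016459]), 'tvec': array([-0.42918804,  0.24726271,  0.99083206])}
wrist {'fx': 334.94818996988374, 'fy': 334.94818996988374, 'cx': 281.3225131562639, 'cy': 209.20881097622166, 'tool_from_camera': array([[ 9.11411989e-04, -2.86486707e-01,  9.58083783e-01,
        -1.88754241e-01],
       [ 9.99999583e-01,  3.18972552e-04, -8.55906578e-04,
        -1.07630738e-03],
       [-6.03965726e-05,  9.58084164e-01,  2.86486878e-01,
        -7.79056763e-02],
       [ 0.00000000e+00,  0.00000000e+00,  0.00000000e+00,
         1.00000000e+00]])}
```

View pics/scene0.png

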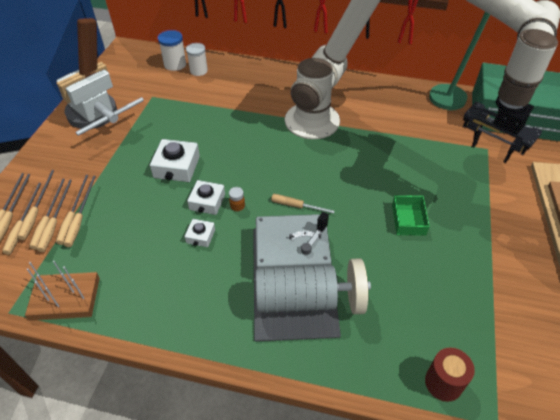

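View pics/side0.png

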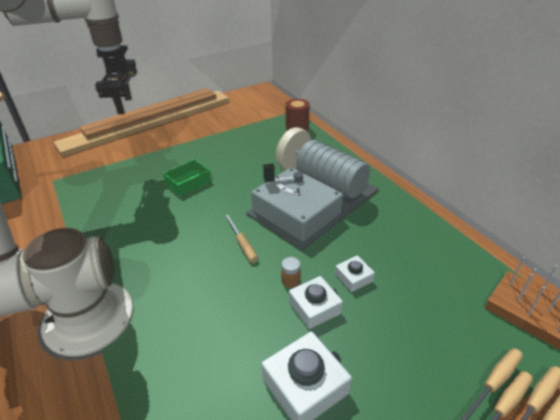

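View pics/wrist0.png

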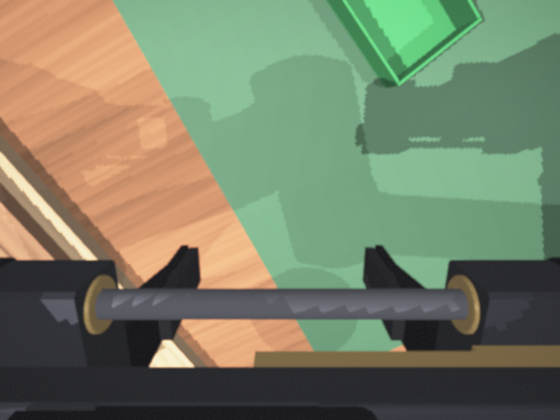

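Scene: the machine's gearbox is near (292,240) and the lever paddle near (322,218). There are three switch boxes, and the middle-sized one is at (207,195). The jar is at (237,198), the screwdriver at (300,204) and the bin at (410,213). Next I'll enlarge the crops.

Run:
```python
import cv2
def crop(n,x0,y0,x1,y1,k,o):
    im=cv2.imread(f"pics/{n}0.png")[y0:y1,x0:x1]
    im=cv2.resize(im,None,fx=k,fy=k,interpolation=cv2.INTER_CUBIC)
    for x in range((x0//10+1)*10,x1,10): 
        cv2.line(im,((x-x0)*k,0),((x-x0)*k,6 if x%50 else 16),(0,255,255),1)
        if x%20==0: cv2.putText(im,str(x),((x-x0)*k-10,26),0,.35,(0,255,255),1)
    for y in range((y0//10+1)*10,y1,10):
        cv2.line(im,(0,(y-y0)*k),(6,(y-y0)*k),(0,255,255),1)
        if y%20==0: cv2.putText(im,str(y),(8,(y-y0)*k+4),0,.35,(0,255,255),1)
    cv2.imwrite(f"pics/{o}.png",im)
crop("scene",245,200,345,275,8,"c1")
crop("scene",180,170,260,230,10,"c2")
crop("side",240,150,360,240,6,"c3")
crop("side",270,250,350,330,7,"c4")
```

```text
(no output)
```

View pics/c1.png

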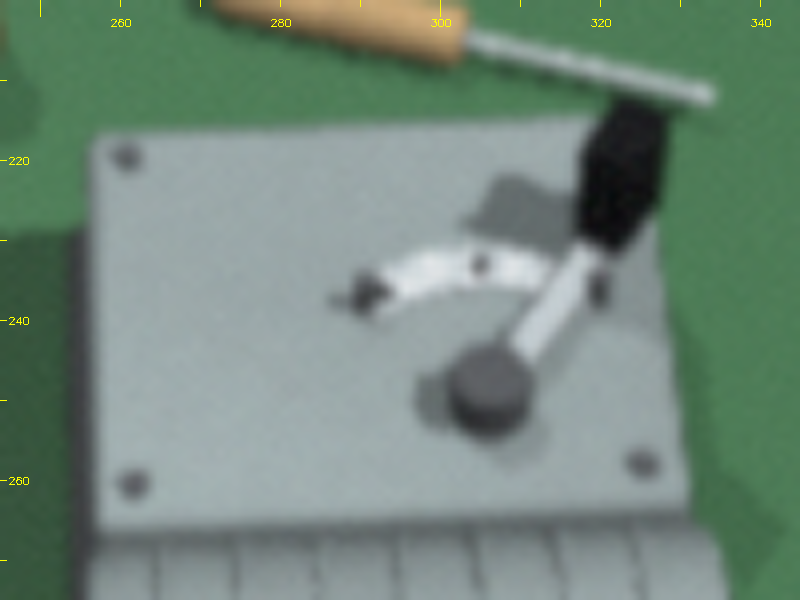

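View pics/c2.png

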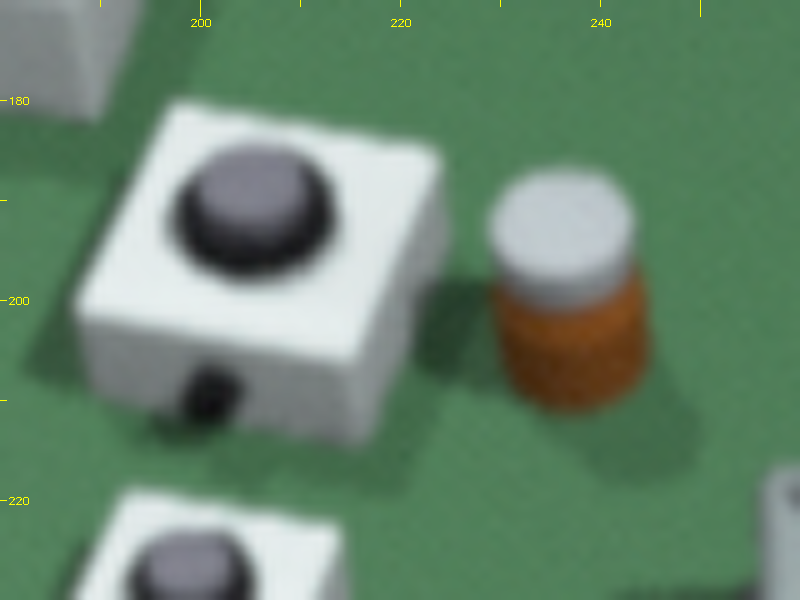

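View pics/c3.png

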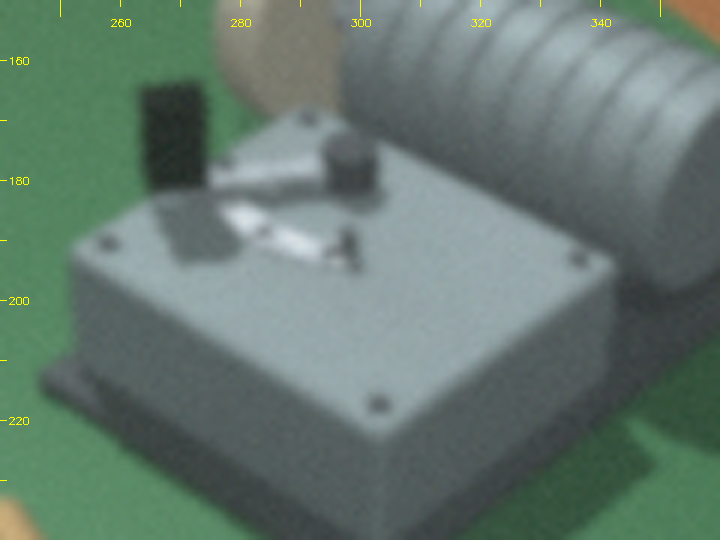

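View pics/c4.png

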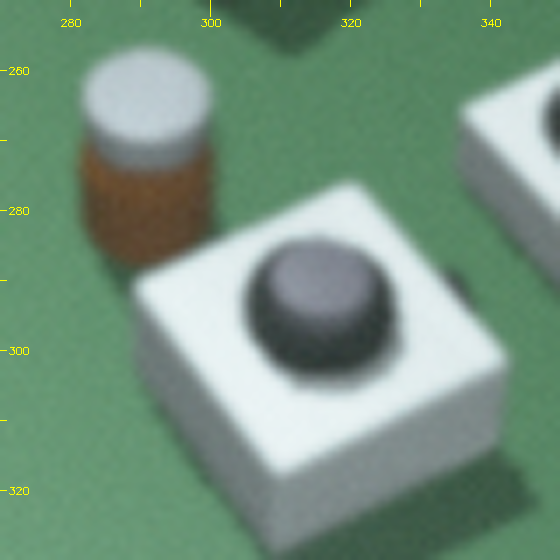

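```bash
cat > h.py <<'E'
import numpy as np,cv2
from scipy.optimize import least_squares
from station import r
C={n:r.calibration(n) for n in("scene","side")}
def proj(n,P):
    c=C[n];K=np.array([[c['fx'],0,c['cx']],[0,c['fy'],c['cy']],[0,0,1]])
    return cv2.projectPoints(np.atleast_2d(np.array(P,float)),c['rvec'],c['tvec'],K,None)[0][:,0]
def tri(a,b,**k):
    f=lambda p:np.r_[proj("scene",p)[0]-a,proj("side",p)[0]-b]
    s=least_squares(f,[.6,0,.05]);return s.x,s.fun
def onplane(n,uv,z):
    f=lambda p:proj(n,[p[0],p[1],z])[0]-uv
    return least_squares(f,[.6,0]).x
def mw(pose,p):
    x,y,t=pose;c,s=np.cos(t),np.sin(t);p=np.atleast_2d(p)
    return np.c_[x+c*p[:,0]-s*p[:,1],y+s*p[:,0]+c*p[:,1],p[:,2]]
E
python3 - <<'E'
from h import *
def obs(sx,sy):
    H=.085
    return [("scene",(256.5,217),(-.085,-.1,H)),("scene",(260.7,219.2),(-sx,-sy,H)),("scene",(261.7,260.3),(sx,-sy,H)),("scene",(325.3,257.7),(sx,sy,H)),("scene",(306.3,246.5),(.045,.035,.107)),
    ("side",(291.5,169.3),(sx,sy,H)),("side",(258,190.3),(-sx,sy,H)),("side",(336.5,193),(sx,-sy,H)),("side",(303,217),(-sx,-sy,H)),("side",(252.5,192),(-.085,.1,H)),("side",(303,222.5),(-.085,-.1,H)),("side",(342,194),(.085,-.1,H)),("side",(298.5,174),(.045,.035,.107))]
def f(v): return np.concatenate([proj(n,mw(v[:3],p))[0]-uv for n,uv,p in obs(v[3],v[4])])
s=least_squares(f,[.6,0,0,.07,.085],loss='soft_l1');print(np.round(s.x,4));print(np.round(s.fun.reshape(-1,2),1))
pose=s.x[:3];np.save("pose.npy",pose)
print("pivot",mw(pose,(.045,.035,.123)))
for q in(0,.05,.6,1.2):
    a=2.52+q; p=mw(pose,(.045+.085*np.cos(a),.035+.085*np.sin(a),.123));print(q,np.round(p,4),proj("scene",p)[0].round(1),proj("side",p)[0].round(1))
print("button",tri((205.4,189.2),(316,290)))
A=[onplane("scene",u,.045) for u in [(197.5,180),(224,184.7),(215.5,205.7),(188,200.5)]]
B=[onplane("side",u,.045) for u in [(320,276),(342,301),(310,317),(289.5,290.5)]]
for L in(A,B):
    L=np.array(L);print(L.round(4).tolist(),L.mean(0).round(4),np.linalg.norm(L-np.roll(L,1,0),axis=1).round(4))
print("jar",tri((236,192),(291,263.5)))
for u in[(273,199),(303,203),(334,212)]: print("sd",onplane("scene",u,.01))
for u in[(228,216),(240,237),(254,261)]: print("sd side",onplane("side",u,.01))
E
```

```text
[0.6038 0.0613 0.2784 0.0699 0.0849]
[[-1.3 -1.3]
 [-0.1  0.4]
 [-0.4  0.2]
 [-0.4  0.4]
 [-0.5 -0.1]
 [-0.3  0.1]
 [-0.4 -0.2]
 [-0.5 -0. ]
 [-0.3 -0.1]
 [-2.5 -1.8]
 [ 0.2 -0.2]
 [ 1.7 -1.2]
 [-0.4 -0.6]]
pivot [[0.63741125 0.10729633 0.123     ]]
0 [[0.5574 0.1359 0.123 ]] [322.2 221.8] [268.8 172.2]
0.05 [[0.556  0.1319 0.123 ]] [320.9 221.2] [269.1 173.1]
0.6 [[0.5552 0.0857 0.123 ]] [304.5 217.9] [277.  181.4]
1.2 [[0.5817 0.0431 0.123 ]] [287.2 222.4] [293.4 186.4]
button (array([ 0.46576448, -0.24203629,  0.06032374]), array([-0.44859744,  0.22931796, -0.34229421, -0.13701977]))
[[0.4203, -0.2846], [0.4201, -0.1973], [0.5084, -0.1956], [0.5081, -0.2833]] [ 0.4642 -0.2402] [0.0878 0.0873 0.0883 0.0878]
[[0.5056, -0.2023], [0.5062, -0.288], [0.4212, -0.2877], [0.4209, -0.203]] [ 0.4635 -0.2452] [0.0847 0.0857 0.085  0.0847]
jar (array([ 0.45792764, -0.14675592,  0.06345872]), array([-0.47469459,  0.28280794, -0.39483772, -0.17960766]))
sd [ 0.41248457 -0.04193588]
sd [0.40679911 0.05324395]
sd [0.42040433 0.15366789]
sd side [0.42488084 0.1473782 ]
sd side [0.41585379 0.04994287]
sd side [ 0.40732803 -0.0492959 ]
```

Checks hold: the predicted paddle centre at q=0, (322,222) and (269,172), matches both pictures, the box sides come out near 88 mm, and the button height is about 60 mm. Next I'll work out the approach.

```bash
cat >> h.py <<'E'
from scipy.spatial.transform import Rotation as Rn
pose=np.load("pose.npy")
piv=mw(pose,(.045,.035,.123))[0]
def lever(q,back,rad=.085):
    a=2.52+q+pose[2]; e=np.array([np.cos(a),np.sin(a)]); t=np.array([-e[1],e[0]])
    return piv[:2]+rad*e-back*t, a
def Rdown(yaw):  # tool y at bearing yaw
    y=np.array([np.cos(yaw),np.sin(yaw),0]);x=np.array([0,0,-1.]);return np.c_[x,y,np.cross(x,y)]
def inc(p,yaw,s=None,R0=None,p0=None):
    if R0 is None:
        s=s or r.sense();R0=np.array(s['ee_rot']);p0=np.array(s['tcp_pos'])
    rv=Rn.from_matrix(R0.T@Rdown(yaw)).as_rotvec(degrees=True)
    return np.r_[rv.round(1),(R0.T@(np.array(p)-p0)).round(4)]
E
python3 - <<'E'
from h import *
np.set_printoptions(suppress=True)
p,a=lever(0,.045);print(p,np.degrees(a))
print(inc([*p,.24],a))
E
```

```text
[0.57250894 0.17827302] 160.33760149873655
[82.7    -0.1    -0.1    -0.0456  0.2064 -0.4298]
```

>>> move_arm(increments=[4, 0, 0, -0.004, 0.009, -0.018, 0, 8, 0, 0, -0.008, 0.018, -0.036, 0, 12, 0, 0, -0.012, 0.027, -0.054, 0, 16, 0, 0, -0.016, 0.036, -0.072, 0, 20, 0, 0, -0.02, 0.045, -0.09, 0, 24, 0, 0, -0.024, 0.054, -0.108, 0, 28, 0, 0, -0.028, 0.063, -0.126, 0, 32, 0, 0, -0.032, 0.072, -0.144, 0, 36, 0, 0, -0.036, 0.081, -0.162, 0, 40, 0, 0, -0.04, 0.09, -0.18, 0, 44, 0, 0, -0.044, 0.099, -0.198, 0, 48, 0, 0, -0.048, 0.108, -0.216, 0])

```text
time_s: 1.15
tcp_pos: [0.4269, 0.3622, 0.2427]
ee_rot: [[-0.001, -0.966, -0.257], [-0.0, -0.257, 0.966], [-1.0, 0.001, -0.0]]
wrist_force: [0.5, 0.1, 0.1]
gripper_width: 0.175
```

Run:
```python
from h import *
np.set_printoptions(suppress=True)
s=r.sense();print(s['tcp_pos'],s['joints'],s['gripper_width'],s['wrist_force'])
p,a=lever(0,.045);print(p,np.degrees(a))
print(inc([*p,.24],a))
```

```text
[0.42690088 0.36217432 0.24272595] [ 56.887631    13.94830346  -4.27680129  -0.01391053 -71.81420761
 -42.00004565] 0.17461193141250797 [0.54160223 0.07800687 0.11424357]
[0.57250894 0.17827302] 160.33760149873655
[34.5    -0.     -0.      0.0027 -0.0935 -0.2151]
```

>>> move_arm(increments=[3.4, 0, 0, 0, -0.009, -0.021, 0, 6.8, 0, 0, 0, -0.018, -0.042, 0, 10.2, 0, 0, 0, -0.027, -0.063, 0, 13.6, 0, 0, 0, -0.036, -0.084, 0, 17, 0, 0, 0, -0.045, -0.105, 0, 20.4, 0, 0, 0, -0.054, -0.126, 0, 23.8, 0, 0, 0, -0.063, -0.147, 0, 27.2, 0, 0, 0, -0.072, -0.168, 0, 30.6, 0, 0, 0, -0.081, -0.189, 0, 34, 0, 0, 0, -0.09, -0.21, 0, 34.5, 0, 0, 0.003, -0.0935, -0.215, 0, 34.5, 0, 0, 0.003, -0.0935, -0.215, 0])

```text
time_s: 2.15
tcp_pos: [0.5731, 0.1787, 0.2386]
ee_rot: [[-0.002, -0.942, 0.334], [-0.001, 0.334, 0.942], [-1.0, 0.002, -0.001]]
wrist_force: [0.1, 0.2, -0.4]
gripper_width: 0.009
```

Run:
```python
from h import *
np.set_printoptions(suppress=True)
p,a=lever(0,.045)
print(inc([*p,.126],a))
for n in("scene","side","wrist"): cv2.imwrite(f"pics/{n}1.png",r.capture(n)[:,:,::-1])
a=[cv2.imread(f"pics/{n}1.png") for n in("scene","side","wrist")]
cv2.imwrite("pics/m1.png",np.hstack([cv2.resize(a[0][150:290,220:400],(400,311)),cv2.resize(a[1][100:240,200:380],(400,311))]))
```

```text
[ 0.1    -0.1    -0.1     0.1126  0.0003 -0.0004]
```

View pics/m1.png

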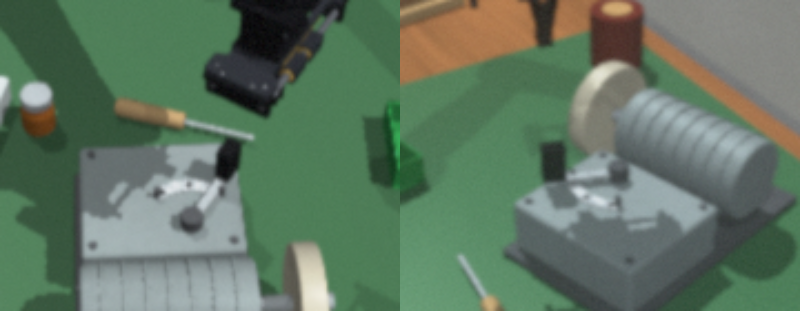

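View pics/wrist1.png

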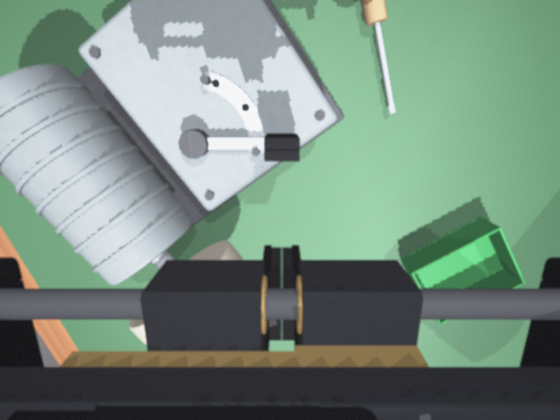

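The closed fingertips at (282,250) in the wrist view line up with the paddle at (282,147), and nothing has moved. Going straight down.

>>> move_arm(increments=[0, 0, 0, 0.016, 0, 0, 0, 0, 0, 0, 0.032, 0, 0, 0, 0, 0, 0, 0.048, 0, 0, 0, 0, 0, 0, 0.064, 0, 0, 0, 0, 0, 0, 0.08, 0, 0, 0, 0, 0, 0, 0.095, 0, 0, 0, 0, 0, 0, 0.105, 0, 0, 0, 0, 0, 0, 0.112, 0, 0, 0, 0, 0, 0, 0.112, 0, 0, 0])

```text
time_s: 3.05
tcp_pos: [0.5718, 0.1802, 0.1265]
ee_rot: [[-0.002, -0.943, 0.331], [-0.001, 0.331, 0.943], [-1.0, 0.002, -0.002]]
wrist_force: [-0.9, -0.9, -0.2]
gripper_width: 0.002
```

Run:
```python
from h import *
np.set_printoptions(suppress=True)
for n in("scene","side","wrist"): cv2.imwrite(f"pics/{n}2.png",r.capture(n)[:,:,::-1])
a=[cv2.imread(f"pics/{n}2.png") for n in("scene","side","wrist")]
cv2.imwrite("pics/m2.png",np.hstack([cv2.resize(a[0][150:290,220:400],(400,311)),cv2.resize(a[1][100:240,200:380],(400,311))]))
s=r.sense();R0=np.array(s['ee_rot']);p0=np.array(s['tcp_pos'])
for q in np.linspace(0,.6,7):
    p,a=lever(q,.0195); print(round(q,2),inc([*p,.126],a).tolist())
```

```text
0.0 [0.3, 0.1, 0.1, 0.0028, 0.0003, -0.0278]
0.1 [-5.4, 0.1, 0.1, 0.0028, 0.0018, -0.0364]
0.2 [-11.2, 0.1, 0.1, 0.0028, 0.0025, -0.0451]
0.3 [-16.9, 0.1, 0.1, 0.0028, 0.0024, -0.0538]
0.4 [-22.6, 0.0, 0.1, 0.0028, 0.0013, -0.0625]
0.5 [-28.4, 0.0, 0.1, 0.0028, -0.0006, -0.071]
0.6 [-34.1, 0.0, 0.1, 0.0028, -0.0033, -0.0793]
```

View pics/m2.png

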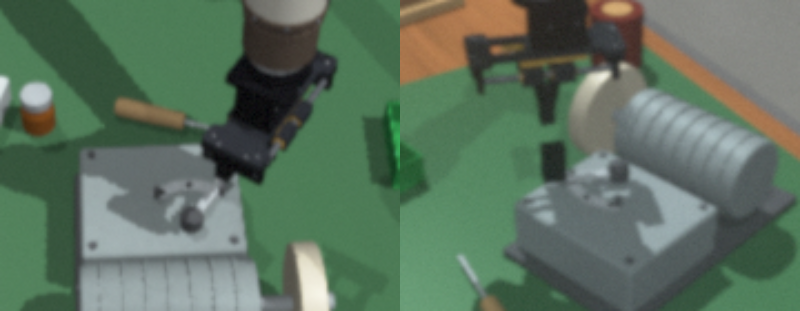

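View pics/wrist2.png

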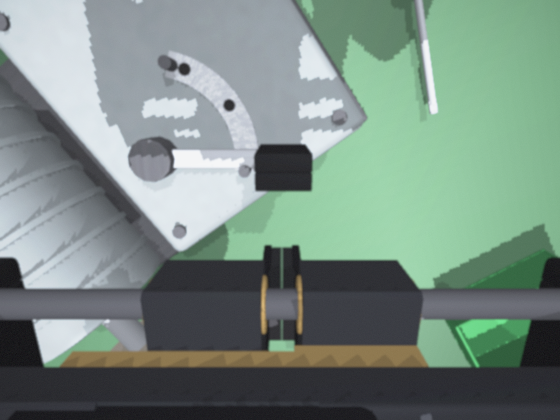

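Tips stand about 118 mm high, level with the paddle and clear of it. First push, just past 0.3.

>>> move_arm(increments=[0, 0, 0, 0.001, 0, -0.01, 0, 0, 0, 0, 0.002, 0, -0.018, 0, 0, 0, 0, 0.003, 0, -0.023, 0, 0, 0, 0, 0.003, 0, -0.028, 0, -3, 0, 0, 0.003, 0.001, -0.032, 0, -5.5, 0, 0, 0.003, 0.002, -0.0365, 0, -8, 0, 0, 0.003, 0.002, -0.041, 0, -11, 0, 0, 0.003, 0.0025, -0.045, 0, -14, 0, 0, 0.003, 0.0025, -0.05, 0, -17, 0, 0, 0.003, 0.0025, -0.054, 0, -20, 0, 0, 0.003, 0.002, -0.058, 0, -22.5, 0, 0, 0.003, 0.0015, -0.0625, 0])

```text
time_s: 4.2
tcp_pos: [0.5505, 0.1208, 0.1251]
ee_rot: [[0.0, -0.998, -0.056], [0.0, -0.056, 0.998], [-1.0, -0.0, 0.0]]
wrist_force: [0.2, -0.0, -0.2]
gripper_width: 0.007
```

Run:
```python
from h import *
np.set_printoptions(suppress=True)
for n in("scene","side","wrist"): cv2.imwrite(f"pics/{n}3.png",r.capture(n)[:,:,::-1])
a=[cv2.imread(f"pics/{n}3.png") for n in("scene","side","wrist")]
cv2.imwrite("pics/m3.png",np.hstack([cv2.resize(a[0][150:290,220:400],(400,311)),cv2.resize(a[1][100:240,200:380],(400,311))]))
s=r.sense();R0=np.array(s['ee_rot']);p0=np.array(s['tcp_pos']);print(s['wrist_force'],p0)
for q in np.linspace(.4,1.2,9):
    p,a=lever(q,.0195); print(round(q,2),inc([*p,.126],a).tolist())
```

```text
[ 0.18795437  0.47770953 -0.9214696 ] [0.55060359 0.12091945 0.12508988]
0.4 [-0.3, 0.0, 0.0, -0.0009, -0.0009, 0.001]
0.5 [-6.0, 0.0, 0.0, -0.0009, 0.0006, -0.0076]
0.6 [-11.7, 0.0, 0.0, -0.0009, 0.0012, -0.0163]
0.7 [-17.5, 0.0, 0.0, -0.0009, 0.0009, -0.025]
0.8 [-23.2, 0.0, 0.0, -0.0009, -0.0002, -0.0337]
0.9 [-28.9, 0.0, 0.0, -0.0009, -0.0022, -0.0422]
1.0 [-34.7, 0.0, 0.0, -0.0009, -0.005, -0.0504]
1.1 [-40.4, 0.0, 0.0, -0.0009, -0.0086, -0.0583]
1.2 [-46.1, -0.0, 0.0, -0.0009, -0.013, -0.0659]
```

View pics/m3.png

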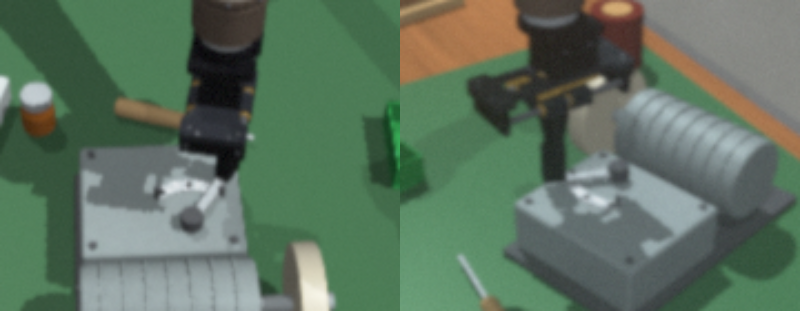

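View pics/wrist3.png

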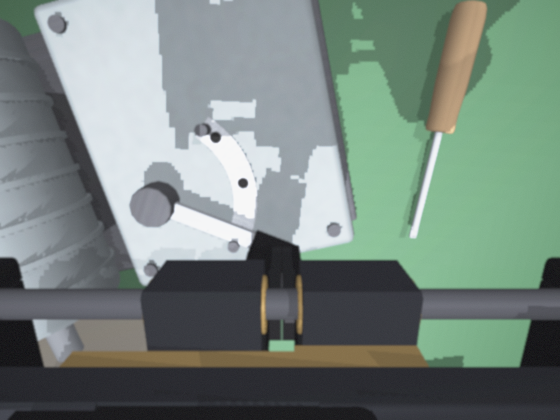

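Run:
```python
from h import *
a=[cv2.imread(f"pics/{n}3.png") for n in("scene","side","wrist")]
cv2.imwrite("pics/m3b.png",np.hstack([cv2.resize(a[0][190:260,280:345],(390,420),interpolation=2),cv2.resize(a[1][130:200,240:305],(390,420),interpolation=2)]))
cv2.imwrite("pics/m3c.png",cv2.resize(a[2][170:320,180:380],None,fx=4,fy=4,interpolation=2))
c=r.calibration("wrist");T=np.linalg.inv(c['tool_from_camera'])
def w(P,tp,R):
    t=R.T@(np.array(P)-tp);q=T[:3,:3]@t+T[:3,3];return (c['fx']*q[0]/q[2]+c['cx'],c['fy']*q[1]/q[2]+c['cy'])
s=r.sense();R=np.array(s['ee_rot']);tp=np.array(s['tcp_pos'])
print("tip",w(tp+R@[.008,0,0],tp,R))
for q in(0,.1,.2,.3,.4,.5):
    p,_=lever(q,0);print(q,[np.round(w([*p,z],tp,R),0) for z in(.098,.148)], proj("scene",[*p,.148])[0].round(),proj("side",[*p,.148])[0].round())
print(proj("scene",tp+R@[.008,0,0]),proj("side",tp+R@[.008,0,0]),w(piv-[0,0,.016],tp,R),"hub, expect (152,205)")
```

```text
tip (np.float64(281.1294712666595), np.float64(237.23368983560945))
0 [array([270., 247.]), array([267., 282.])] [323. 216.] [269. 165.]
0.1 [array([274., 236.]), array([273., 269.])] [320. 215.] [269. 167.]
0.2 [array([277., 225.]), array([276., 255.])] [317. 214.] [270. 168.]
0.3 [array([279., 213.]), array([278., 241.])] [314. 213.] [271. 170.]
0.4 [array([280., 201.]), array([279., 226.])] [311. 212.] [273. 171.]
0.5 [array([279., 188.]), array([278., 210.])] [308. 212.] [275. 173.]
[[317.23950107 220.30599349]] [[269.31962494 177.30120856]] (np.float64(147.31830944776917), np.float64(205.09987691491497)) hub, expect (152,205)
```

View pics/m3b.png

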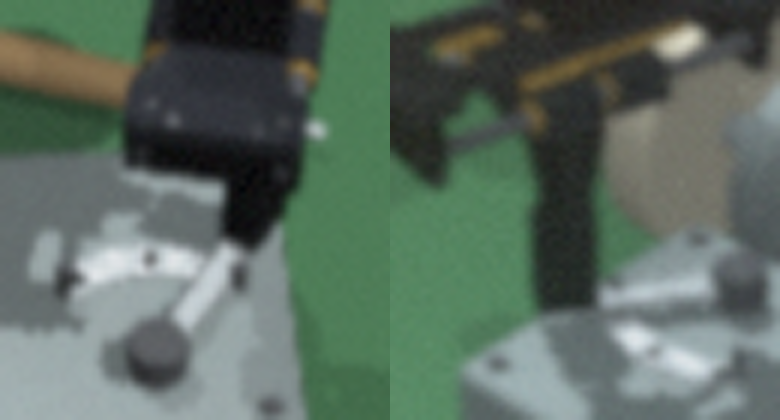

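View pics/m3c.png

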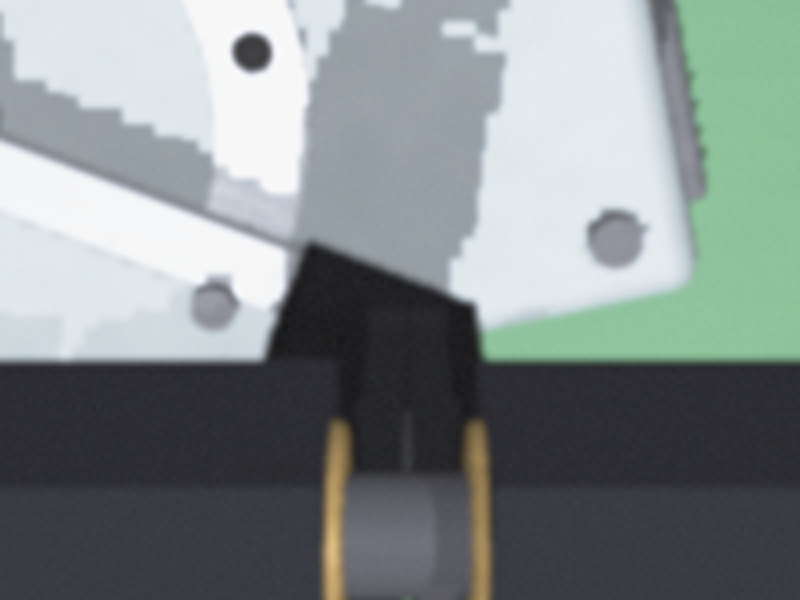

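The lever still looks near q≈0 although the tips should be past it. I'll check where the fingertips really are, using the pre-push pictures.

Run:
```python
from h import *
tp=np.array([.5718,.1802,.1265])
for d in(-.03,0,.008,.05): print(d,proj("scene",tp-[0,0,d])[0].round(1),proj("side",tp-[0,0,d])[0].round(1))
a=[cv2.imread(f"pics/{n}2.png") for n in("scene","side","wrist")]
def cr(im,x0,y0,k,w,h):
    o=cv2.resize(im[y0:y0+h,x0:x0+w],None,fx=k,fy=k,interpolation=2)
    for x in range(x0,x0+w,10): cv2.putText(o,str(x),((x-x0)*k,10),0,.33,(0,255,255),1)
    for y in range(y0,y0+h,10): cv2.putText(o,str(y),(0,(y-y0)*k),0,.33,(0,255,255),1)
    return o
cv2.imwrite("pics/m2b.png",np.hstack([cr(a[0],290,180,6,65,70),cr(a[1],235,120,6,65,70)]))
cv2.imwrite("pics/m2c.png",cr(a[2],180,130,4,200,150))
```

```text
-0.03 [338.4 221.1] [265.3 153.5]
0 [337.5 228. ] [265.7 162.3]
0.008 [337.2 229.9] [265.8 164.6]
0.05 [336.  239.1] [266.2 176.4]
```

View pics/m2b.png

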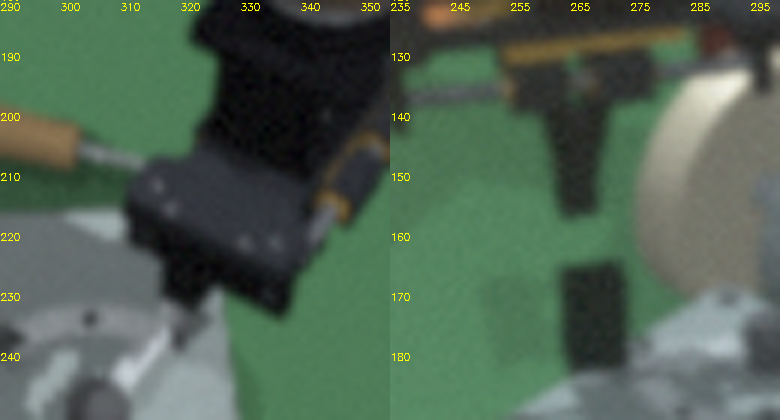

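View pics/m2c.png

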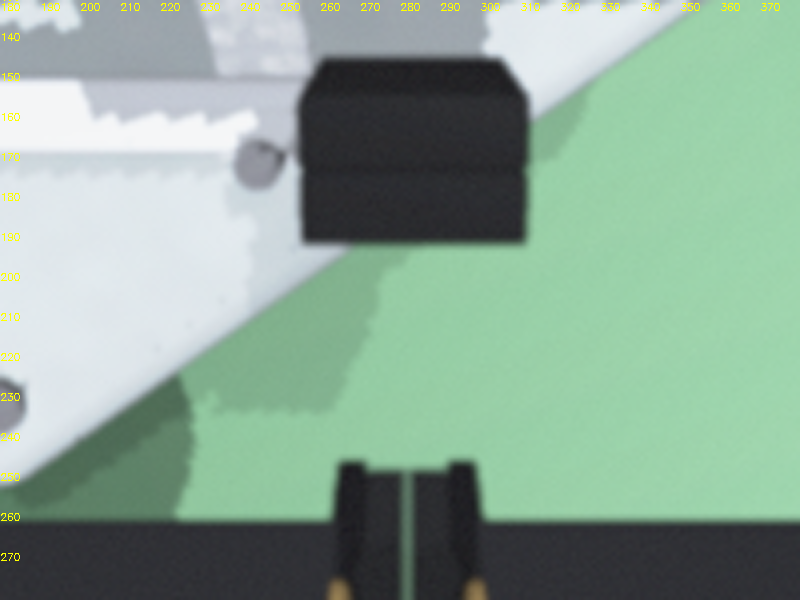

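The side view puts the tips at row 156, where 164.6 was predicted. The tip separation in the wrist view agrees, so the real tips end about 26 mm short of the TCP. The fingers therefore passed just over the paddle (148 mm) without touching it. I'll back off, go lower and push again.

Run:
```python
from h import *
for q,b,z in((0.03,.045,.14),(0.03,.045,.092)):
    p,a=lever(q,b); print(inc([*p,z],a).tolist())
```

```text
[20.9, 0.0, 0.0, -0.0149, -0.0227, 0.0543]
[20.9, 0.0, 0.0, 0.0331, -0.0226, 0.0543]
```

>>> move_arm(increments=[0, 0, 0, -0.008, 0, 0, 0, 0, 0, 0, -0.015, 0, 0, 0, 4, 0, 0, -0.015, -0.004, 0.01, 0, 8, 0, 0, -0.015, -0.008, 0.02, 0, 12, 0, 0, -0.015, -0.012, 0.03, 0, 16, 0, 0, -0.015, -0.017, 0.042, 0, 21, 0, 0, -0.015, -0.0225, 0.054, 0, 21, 0, 0, -0.015, -0.0225, 0.054, 0, 21, 0, 0, -0.002, -0.0225, 0.054, 0, 21, 0, 0, 0.012, -0.0225, 0.054, 0, 21, 0, 0, 0.025, -0.0225, 0.054, 0, 21, 0, 0, 0.033, -0.0225, 0.054, 0])

```text
time_s: 5.35
tcp_pos: [0.5696, 0.1761, 0.0911]
ee_rot: [[-0.001, -0.952, 0.306], [-0.0, 0.306, 0.952], [-1.0, 0.001, -0.001]]
wrist_force: [0.2, 0.2, 0.5]
gripper_width: 0.006
```

Run:
```python
from h import *
for n in("scene","side","wrist"): cv2.imwrite(f"pics/{n}4.png",r.capture(n)[:,:,::-1])
a=[cv2.imread(f"pics/{n}4.png") for n in("scene","side","wrist")]
cv2.imwrite("pics/m4b.png",np.hstack([cv2.resize(a[0][180:250,290:355],None,fx=6,fy=6,interpolation=2),cv2.resize(a[1][120:190,235:300],None,fx=6,fy=6,interpolation=2)]))
s=r.sense();print(s['wrist_force'],s['tcp_pos'])
for q in np.linspace(0,.6,7):
    p,a=lever(q,.0195); print(round(q,2),inc([*p,.092],a).tolist())
```

```text
[-0.38791017 -0.90632718  0.53807762] [0.57010938 0.17628392 0.09187051]
0.0 [1.8, -0.0, -0.0, -0.0001, -0.0009, -0.0229]
0.1 [-3.9, -0.0, -0.0, -0.0001, 0.0009, -0.0314]
0.2 [-9.7, -0.0, -0.0, -0.0001, 0.0018, -0.0401]
0.3 [-15.4, -0.0, -0.0, -0.0001, 0.0019, -0.0488]
0.4 [-21.1, -0.0, -0.0, -0.0001, 0.0011, -0.0575]
0.5 [-26.9, -0.0, -0.0, -0.0001, -0.0006, -0.066]
0.6 [-32.6, -0.0, -0.0, -0.0001, -0.0031, -0.0744]
```

View pics/m4b.png

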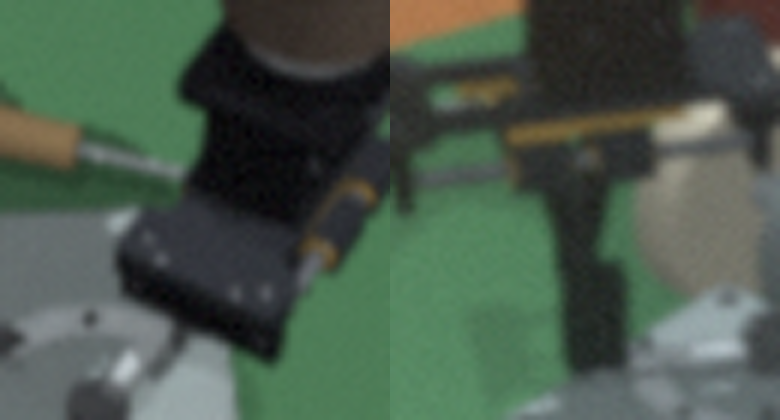

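View pics/wrist4.png

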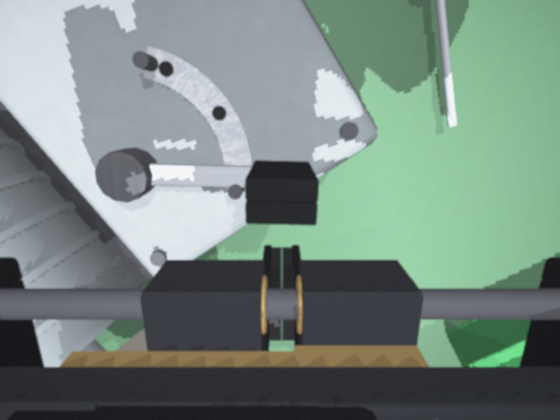

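The tips are now behind the paddle and below its top edge. Second push, with a call ending at nominal q≈0.4.

>>> move_arm(increments=[0, 0, 0, 0, 0, -0.008, 0, 0, 0, 0, 0, 0, -0.015, 0, 0, 0, 0, 0, 0, -0.02, 0, 0, 0, 0, 0, 0, -0.025, 0, -2, 0, 0, 0, 0.0005, -0.029, 0, -5, 0, 0, 0, 0.001, -0.033, 0, -8, 0, 0, 0, 0.0015, -0.0375, 0, -10.5, 0, 0, 0, 0.002, -0.0415, 0, -13, 0, 0, 0, 0.002, -0.0455, 0, -15.5, 0, 0, 0, 0.002, -0.049, 0, -18, 0, 0, 0, 0.0015, -0.053, 0, -21, 0, 0, 0, 0.001, -0.0575, 0])

```text
time_s: 6.5
tcp_pos: [0.5515, 0.1219, 0.0924]
ee_rot: [[0.001, -0.998, -0.057], [0.0, -0.057, 0.998], [-1.0, -0.001, 0.0]]
wrist_force: [-0.2, 0.3, 0.2]
gripper_width: 0.005
```

Run:
```python
from h import *
for n in("wrist",): cv2.imwrite(f"pics/{n}5.png",r.capture(n)[:,:,::-1])
s=r.sense();print(s['wrist_force'],s['tcp_pos'])
for q in np.linspace(.4,1.2,9):
    p,a=lever(q,.0195); print(round(q,2),inc([*p,.092],a).tolist())
```

```text
[ 0.82646092 -0.10828624 -0.78095456] [0.55117312 0.12112099 0.09232428]
0.4 [0.0, -0.0, 0.0, 0.0003, -0.0003, 0.0008]
0.5 [-5.7, -0.0, 0.0, 0.0003, 0.0012, -0.0078]
0.6 [-11.4, -0.0, 0.0, 0.0003, 0.0019, -0.0165]
0.7 [-17.1, -0.0, 0.0, 0.0003, 0.0017, -0.0252]
0.8 [-22.9, -0.0, 0.0, 0.0003, 0.0006, -0.0338]
0.9 [-28.6, -0.0, 0.0, 0.0003, -0.0013, -0.0423]
1.0 [-34.3, -0.0, 0.0, 0.0003, -0.0041, -0.0506]
1.1 [-40.1, -0.0, 0.0, 0.0003, -0.0077, -0.0586]
1.2 [-45.8, -0.0, 0.0, 0.0003, -0.0121, -0.0661]
```

View pics/wrist5.png

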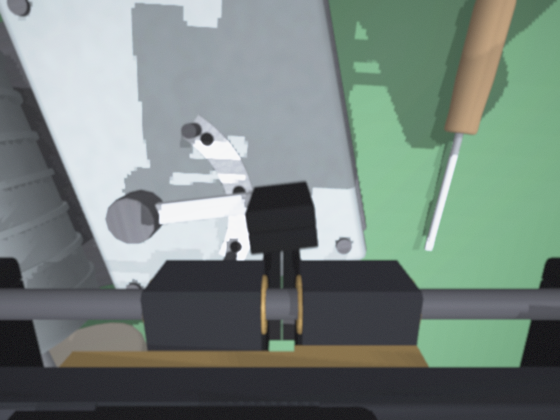

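The lever has clicked to the first detent, its arm now ahead of the finger. Going on to the second stop.

>>> move_arm(increments=[-3, 0, 0, 0, 0.0005, -0.004, 0, -6, 0, 0, 0, 0.001, -0.008, 0, -9, 0, 0, 0, 0.0015, -0.0125, 0, -11.5, 0, 0, 0, 0.002, -0.0165, 0, -14, 0, 0, 0, 0.002, -0.021, 0, -17, 0, 0, 0, 0.0015, -0.025, 0, -20, 0, 0, 0, 0.001, -0.0295, 0, -23, 0, 0, 0, 0.0005, -0.034, 0, -26, 0, 0, 0, -0.0005, -0.038, 0, -28.5, 0, 0, 0, -0.0015, -0.0425, 0, -31.5, 0, 0, 0, -0.003, -0.0465, 0, -34.5, 0, 0, 0, -0.004, -0.0505, 0])

```text
time_s: 7.55
tcp_pos: [0.5583, 0.0717, 0.0922]
ee_rot: [[0.001, -0.791, -0.611], [0.0, -0.611, 0.791], [-1.0, -0.0, -0.0]]
wrist_force: [0.6, 0.1, -0.4]
gripper_width: 0.007
```

Run:
```python
from h import *
for n in("wrist",): cv2.imwrite(f"pics/{n}6.png",r.capture(n)[:,:,::-1])
s=r.sense();print(s['wrist_force'],s['tcp_pos'])
for q in np.linspace(1,1.24,5):
    p,a=lever(q,.0195); print(round(q,2),inc([*p,.092],a).tolist())
```

```text
[ 0.69915254 -0.75862406  0.30355137] [0.55846608 0.07113887 0.09220803]
1.0 [0.1, -0.0, 0.0, 0.0002, 0.0004, -0.0001]
1.06 [-3.3, -0.0, 0.0, 0.0002, 0.0014, -0.0052]
1.12 [-6.8, -0.0, 0.0, 0.0002, 0.0021, -0.0104]
1.18 [-10.2, -0.0, 0.0, 0.0002, 0.0025, -0.0156]
1.24 [-13.6, -0.0, 0.0, 0.0002, 0.0026, -0.0208]
```

View pics/wrist6.png

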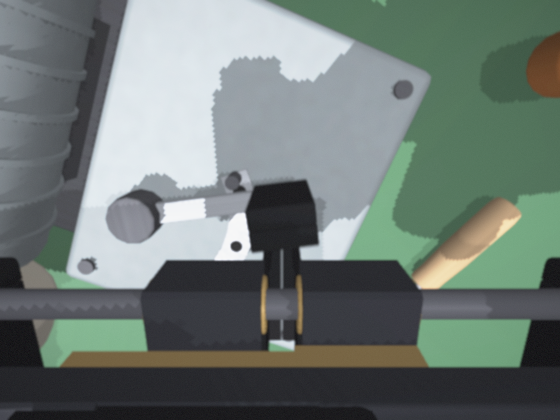

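It has clicked to the second stop: the arm now lies beside the end pin at (233,182). I'll follow up slowly until there is contact, to make sure it is fully home.

>>> move_arm(increments=[-3, 0, 0, 0, 0.001, -0.005, 0, -6.5, 0, 0, 0, 0.002, -0.0095, 0, -9, 0, 0, 0, 0.0025, -0.013, 0, -10.5, 0, 0, 0, 0.0025, -0.0155, 0, -11.5, 0, 0, 0, 0.0025, -0.017, 0, -11.5, 0, 0, 0, 0.0025, -0.017, 0])

```text
time_s: 8.1
tcp_pos: [0.5663, 0.0568, 0.092]
ee_rot: [[-0.001, -0.656, -0.755], [0.0, -0.755, 0.656], [-1.0, 0.0, 0.0]]
wrist_force: [-1.2, -0.7, 1.4]
gripper_width: 0.007
```

Run:
```python
from h import *
for n in("wrist",): cv2.imwrite(f"pics/{n}7.png",r.capture(n)[:,:,::-1])
s=r.sense();print(s['wrist_force'],s['tcp_pos'])
for q in np.linspace(1.15,1.24,4):
    p,a=lever(q,.0195); print(round(q,2),inc([*p,.092],a).tolist())
```

```text
[-0.47723948  0.38125629  0.0897221 ] [0.56635451 0.05682637 0.09195653]
1.15 [2.8, 0.0, -0.0, -0.0, -0.0007, 0.0031]
1.18 [1.0, 0.0, -0.0, -0.0, -0.0001, 0.0005]
1.21 [-0.7, 0.0, -0.0, -0.0, 0.0005, -0.002]
1.24 [-2.4, 0.0, -0.0, -0.0, 0.001, -0.0046]
```

View pics/wrist7.png

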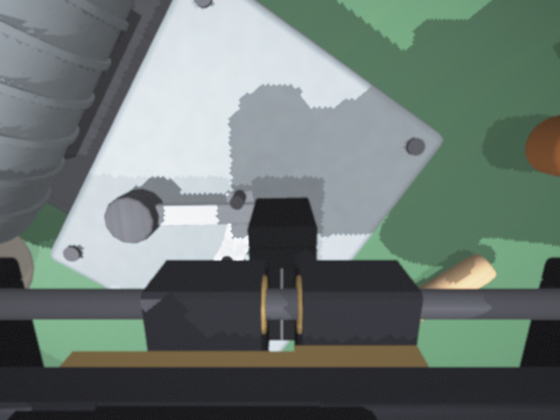

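>>> move_arm(increments=[-0.5, 0, 0, 0, 0.0003, -0.001, 0, -0.7, 0, 0, 0, 0.0005, -0.002, 0, -1, 0, 0, 0, 0.0005, -0.003, 0, -1, 0, 0, 0, 0.0005, -0.004, 0, -1, 0, 0, 0, 0.0005, -0.004, 0])

```text
time_s: 8.57
tcp_pos: [0.5663, 0.0564, 0.0919]
ee_rot: [[-0.005, -0.642, -0.767], [0.003, -0.767, 0.642], [-1.0, 0.001, 0.006]]
wrist_force: [-10.5, 11.8, 7.8]
gripper_width: 0.001
```

Contact against the stop at about 16 N, with the TCP no longer advancing, so the lever is fully home. Backing off and up, then checking.

>>> move_arm(increments=[0, 0, 0, 0, 0, 0.01, 0, 0, 0, 0, 0, 0, 0.022, 0, 0, 0, 0, 0, 0, 0.03, 0, 0, 0, 0, -0.02, 0, 0.03, 0, 0, 0, 0, -0.045, 0, 0.03, 0, 0, 0, 0, -0.07, 0, 0.03, 0, 0, 0, 0, -0.095, 0, 0.03, 0, 0, 0, 0, -0.12, 0, 0.03, 0, 0, 0, 0, -0.12, 0, 0.03, 0])

```text
time_s: 9.32
tcp_pos: [0.5494, 0.0739, 0.2178]
ee_rot: [[0.011, -0.641, -0.768], [0.002, -0.768, 0.641], [-1.0, -0.009, -0.007]]
wrist_force: [1.4, 0.0, 1.1]
gripper_width: 0.003
```

Run:
```python
from h import *
for n in("scene","side","wrist"): cv2.imwrite(f"pics/{n}8.png",r.capture(n)[:,:,::-1])
a=[cv2.imread(f"pics/{n}8.png") for n in("scene","side","wrist")]
def cr(im,x0,y0,k,w,h): return cv2.resize(im[y0:y0+h,x0:x0+w],None,fx=k,fy=k,interpolation=2)
cv2.imwrite("pics/m8.png",np.hstack([cr(a[0],250,195,4,100,80),cr(a[1],240,145,4,100,80)]))
s=r.sense();print(s['wrist_force'],s['tcp_pos'],s['joints'])
yaw=np.arctan2(s['ee_rot'][1][1],s['ee_rot'][0][1]);print(np.degrees(yaw))
for y in (yaw,): print(inc([.465,-.242,.16],y))
p,_=lever(1.2,0)
for z in(.098,.148): print(proj("scene",[*p,z]),proj("side",[*p,z]))
```

```text
[-0.88595227  0.25551642 -0.15513518] [0.54570963 0.07331666 0.21147388] [ 2.45123797e+01  1.41317268e+01 -8.56030674e+00 -1.84623560e-02
 -6.73262709e+01  2.55686975e+01]
-129.9260405356863
[-0.      0.     -0.      0.0515  0.2936 -0.1405]
[[287.16022186 228.06219381]] [[293.27721593 193.72469752]]
[[287.25085702 216.64039989]] [[293.44508536 178.85637173]]
```

View pics/m8.png

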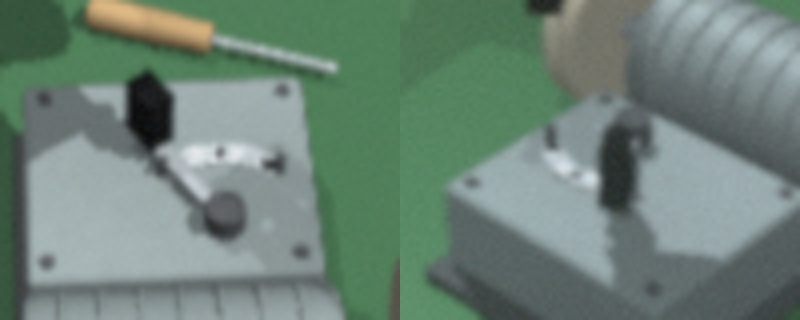

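View pics/wrist8.png

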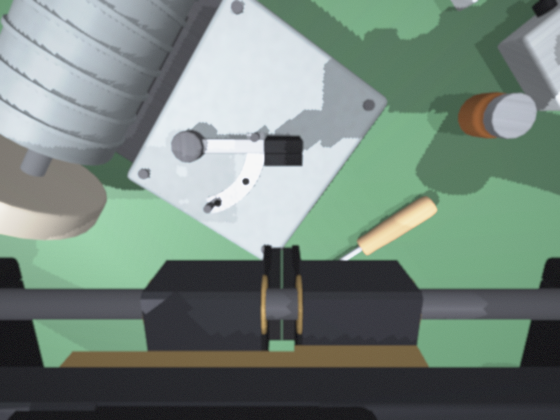

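The lever sits at the second stop. The paddle centre is at scene (287.5,222) and side (294.5,186), against (287,222) and (293,186) predicted for q=1.2. The screwdriver and jar are untouched. Moving over the button.

>>> move_arm(increments=[0, 0, 0, 0, 0.029, -0.014, 0, 0, 0, 0, 0, 0.058, -0.028, 0, 0, 0, 0, 0, 0.088, -0.042, 0, 0, 0, 0, 0, 0.117, -0.056, 0, 0, 0, 0, 0, 0.147, -0.07, 0, 0, 0, 0, 0, 0.176, -0.084, 0, 0, 0, 0, 0, 0.205, -0.098, 0, 0, 0, 0, 0, 0.235, -0.112, 0, 0, 0, 0, 0.01, 0.264, -0.126, 0, 0, 0, 0, 0.03, 0.284, -0.136, 0, 0, 0, 0, 0.05, 0.2935, -0.1405, 0, 0, 0, 0, 0.05, 0.2935, -0.1405, 0])

```text
time_s: 10.47
tcp_pos: [0.4611, -0.2426, 0.1562]
ee_rot: [[-0.011, -0.645, -0.764], [0.004, -0.764, 0.645], [-1.0, 0.004, 0.011]]
wrist_force: [-0.5, 0.8, -1.0]
gripper_width: 0.006
```

Run:
```python
from h import *
for n in("scene","side","wrist"): cv2.imwrite(f"pics/{n}9.png",r.capture(n)[:,:,::-1])
a=[cv2.imread(f"pics/{n}9.png") for n in("scene","side","wrist")]
def cr(im,x0,y0,k,w,h): return cv2.resize(im[y0:y0+h,x0:x0+w],None,fx=k,fy=k,interpolation=2)
cv2.imwrite("pics/m9.png",np.hstack([cr(a[0],160,140,4,100,100),cr(a[1],265,210,4,100,100)]))
s=r.sense();print(s['wrist_force'],s['tcp_pos'],s['joints'])
R=np.array(s['ee_rot']);tp=np.array(s['tcp_pos'])
yaw=np.arctan2(R[1][1],R[0][1]);print(np.degrees(yaw))
print(inc([.465,-.242,.05],yaw))
c=r.calibration("wrist");T=np.linalg.inv(c['tool_from_camera'])
def w(P):
    q=T[:3,:3]@(R.T@(np.array(P)-tp))+T[:3,3];return (c['fx']*q[0]/q[2]+c['cx'],c['fy']*q[1]/q[2]+c['cy'])
print("button in wrist",w([.4658,-.242,.060]),"tip pt",w(tp+R@[-.026,0,0]))
for z in(.02,.04): print([np.round(w([.465+dx,-.242+dy,.045]),0).tolist() for dx in(-.045,.045) for dy in(-.045,.045)])
```

```text
[ 0.05394615 -0.39601773  0.84677876] [ 0.4657584  -0.24187255  0.16156095] [-9.69841312e+00  1.39527195e+01 -1.64060384e+01  3.04087151e-02
 -5.97039660e+01  5.97815979e+01]
-129.90144123701106
[-0.      0.     -0.1     0.1116  0.0005  0.0004]
button in wrist (np.float64(282.5264052954894), np.float64(199.1949994746293)) tip pt (np.float64(283.1974706809566), np.float64(261.40473822814624))
[[350.0, 202.0], [277.0, 257.0], [290.0, 126.0], [215.0, 190.0]]
[[350.0, 202.0], [277.0, 257.0], [290.0, 126.0], [215.0, 190.0]]
```

View pics/m9.png

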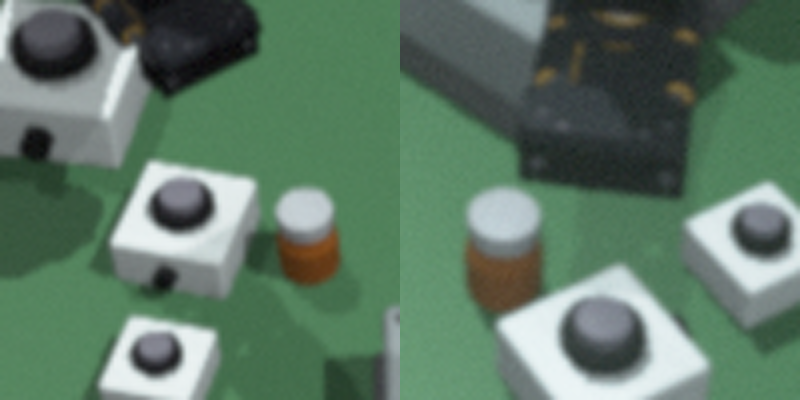

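View pics/wrist9.png

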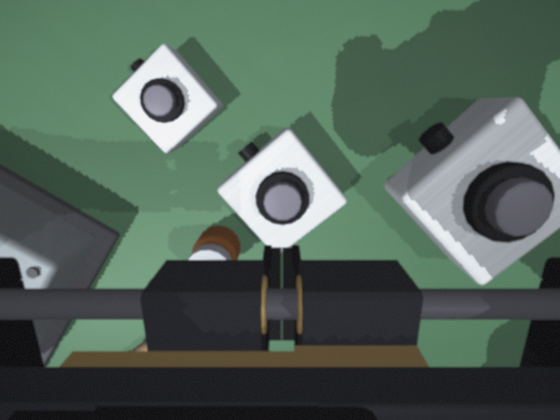

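The middle-sized button appears at wrist (283,197), against (282.5,199) predicted, so the alignment is good. The jar is clear. Descending to about 8 mm above the button.

>>> move_arm(increments=[0, 0, 0, 0.02, 0, 0, 0, 0, 0, 0, 0.04, 0, 0, 0, 0, 0, 0, 0.06, 0, 0, 0, 0, 0, 0, 0.08, 0, 0, 0, 0, 0, 0, 0.095, 0, 0, 0, 0, 0, 0, 0.108, 0, 0, 0, 0, 0, 0, 0.116, 0, 0, 0, 0, 0, 0, 0.119, 0, 0, 0, 0, 0, 0, 0.119, 0, 0, 0, 0, 0, 0, 0.119, 0, 0, 0])

```text
time_s: 11.45
tcp_pos: [0.4668, -0.2419, 0.0438]
ee_rot: [[0.002, -0.641, -0.768], [-0.001, -0.768, 0.641], [-1.0, -0.001, -0.002]]
wrist_force: [-0.8, -0.3, 0.6]
gripper_width: 0.003
```

Run:
```python
from h import *
for n in("scene","side","wrist"): cv2.imwrite(f"pics/{n}10.png",r.capture(n)[:,:,::-1])
a=[cv2.imread(f"pics/{n}10.png") for n in("scene","side","wrist")]
def cr(im,x0,y0,k,w,h): return cv2.resize(im[y0:y0+h,x0:x0+w],None,fx=k,fy=k,interpolation=2)
cv2.imwrite("pics/m10.png",np.hstack([cr(a[0],160,140,4,100,100),cr(a[1],265,230,4,100,100)]))
s=r.sense();print(s['wrist_force'],s['tcp_pos'])
```

```text
[-0.30438304  0.0370231   0.48390474] [ 0.46659031 -0.24210551  0.0438425 ]
```

View pics/m10.png

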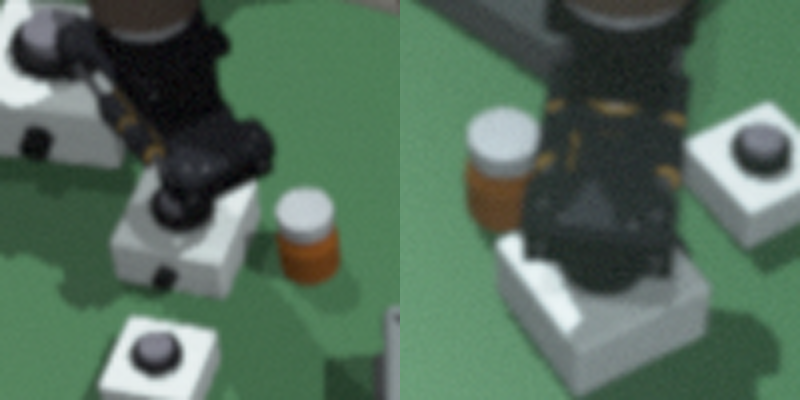

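View pics/wrist10.png

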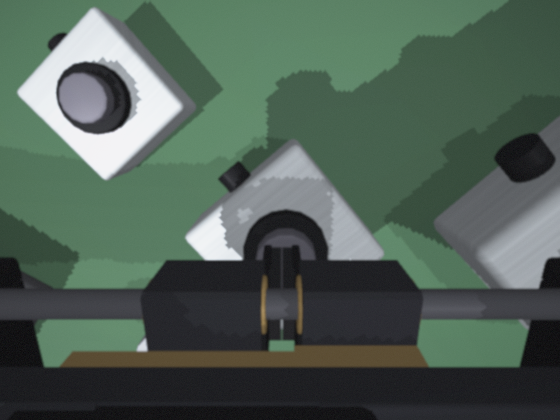

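The tips are centred over the button. Stepping down.

>>> move_arm(increments=[0, 0, 0, 0.002, 0, 0, 0, 0, 0, 0, 0.004, 0, 0, 0, 0, 0, 0, 0.006, 0, 0, 0, 0, 0, 0, 0.008, 0, 0, 0, 0, 0, 0, 0.009, 0, 0, 0, 0, 0, 0, 0.009, 0, 0, 0])

```text
time_s: 12.1
tcp_pos: [0.4662, -0.2422, 0.0341]
ee_rot: [[0.001, -0.641, -0.767], [-0.0, -0.767, 0.641], [-1.0, -0.0, -0.001]]
wrist_force: [-0.1, 0.3, 5.1]
gripper_width: 0.007
```

>>> move_arm(increments=[0, 0, 0, 0.0015, 0, 0, 0, 0, 0, 0, 0.003, 0, 0, 0, 0, 0, 0, 0.003, 0, 0, 0])

```text
time_s: 12.35
tcp_pos: [0.4663, -0.2422, 0.0335]
ee_rot: [[0.001, -0.641, -0.768], [-0.001, -0.768, 0.641], [-1.0, 0.0, -0.001]]
wrist_force: [-4.1, 3.7, 19.3]
gripper_width: 0.006
```

At .0341 the force was 5 N, the button's full-travel spring force. Below that it rises hard to 19 N, so the button has bottomed. Lifting, with a reading at half travel.

>>> move_arm(increments=[0, 0, 0, -0.003, 0, 0, 0, 0, 0, 0, -0.006, 0, 0, 0, 0, 0, 0, -0.006, 0, 0, 0])

```text
time_s: 12.6
tcp_pos: [0.4662, -0.2421, 0.0375]
ee_rot: [[0.001, -0.642, -0.767], [-0.0, -0.767, 0.642], [-1.0, -0.001, -0.001]]
wrist_force: [1.0, -0.1, 2.5]
gripper_width: 0.006
```

>>> move_arm(increments=[0, 0, 0, -0.01, 0, 0, 0, 0, 0, 0, -0.03, 0, 0, 0, 0, 0, 0, -0.055, 0, 0, 0, 0, 0, 0, -0.08, 0, 0, 0, 0, 0, 0, -0.105, 0, 0, 0, 0, 0, 0, -0.13, 0, 0, 0, 0, 0, 0, -0.14, 0, 0, 0, 0, 0, 0, -0.14, 0, 0, 0, 0, 0, 0, -0.14, 0, 0, 0])

```text
time_s: 13.35
tcp_pos: [0.4652, -0.2416, 0.1761]
ee_rot: [[-0.001, -0.642, -0.767], [0.001, -0.767, 0.642], [-1.0, -0.0, 0.001]]
wrist_force: [-0.8, -0.7, 0.1]
gripper_width: 0.007
```

Run:
```python
from h import *
for n in("scene","side","wrist"): cv2.imwrite(f"pics/{n}11.png",r.capture(n)[:,:,::-1])
a=[cv2.imread(f"pics/{n}11.png") for n in("scene","side","wrist")]
s=r.sense();print(s['wrist_force'],s['tcp_pos'],s['time_s'])
```

```text
[-0.02581859 -1.00251193  0.40249164] [ 0.46449342 -0.24161831  0.17482962] 13.5
```

View pics/scene11.png

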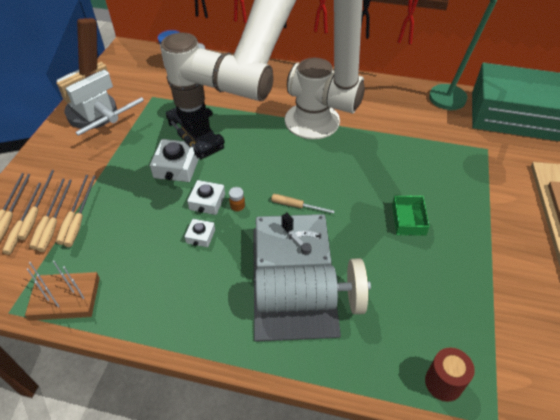

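View pics/wrist11.png

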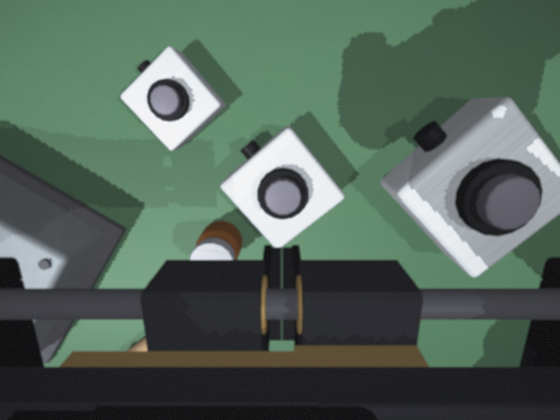

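View pics/side11.png

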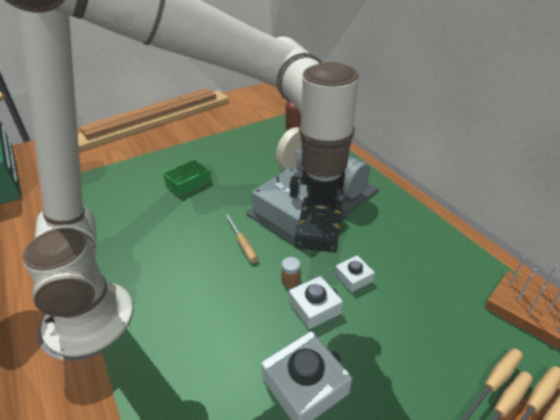

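The lever is at the second stop (scene 287,222) and the button is up (scene 206,190). The screwdriver, jar and bin are at their first pixels, and the robot touches nothing. Handing in.

```bash
python3 -c "
from station import r
print(r.finish_job())"
```

```text
the job is handed in; nothing more can be done
None
```

I put the lever into fast gear, then pressed the start button right down and let it come back up. The job was handed in after about 13.5 s.

**Lever:** I pushed the paddle with closed fingertips, without gripping. It clicked into slow at the first detent, then on to the second stop. A final nudge met about 16 N with the tool hardly moving. Both bench cameras then showed the paddle within about 1 px of where it should be at 1.2 rad.

**Start button:** I pressed the middle-sized of the three switch boxes, only after the lever was home.
- **Going down:** the force was 5 N at about full travel, then rose sharply to 19 N as the button bottomed.
- **Coming up:** it was 2.5 N part-way up and about zero once clear. The last pictures show the button up.

**Left alone:** the screwdriver, jar and bin were at the same pixels in the last pictures as in the first. The robot was touching nothing at hand-in.

**What disagreed:** my first push missed. The fingertips really end about 21–26 mm short of the tool point, where the description has them 8 mm ahead of it. They passed just over the paddle with no contact and nothing moved. I measured the offset from the pictures, went lower and pushed again.

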